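# Level the bench shelf and hold the spirit level down on it

## Robot

A 6-joint arm with a two-finger parallel gripper is mounted at the origin on the work surface. World frame = base frame: x ahead of the robot, y to its left, z up, the work surface at z = 0. Lengths are in m, angles in rad, forces in N, time in s.
With the tool pointing down it reaches from about 0.275 to 0.85 m from the base axis. Payload 5.2 kg.
Tool frame: the origin (TCP) lies midway between the tips of the shut fingers; the grasp point (between the pads) lies 19 mm behind it; z points along the fingers, y is the direction in which the jaws open and shut (so a half turn about z gives the same grasp; the last joint's range is limited). The gripper opens to 85 mm and grips with 20 to 120 N. Pads are 22 mm wide; open, the fingers measure 114 mm over their backs; the gripper's body (76 mm by 85 mm) begins 54 mm behind the grasp point. The pads swing forward as they close: fully open they stand 13 mm farther back than shut.
Start: joints at [0.971, 0.259, 1.535, -0, 1.348, -0.203], TCP at [0.213, 0.507, 0.231] pointing down, gripper open.
Joint ranges: [-3.14, 3.14], [-0.91, 2.08], [0.19, 2.58], [-1.22, 4.36], [0.22, 2.71], [-3.12, 3.12]. Speed limits (rad/s): [2.57, 2.57, 3.14, 3.14, 3.14, 3.14].

## Interface

Orientations are given as a unit quaternion [x, y, z, w].
In Python, from bench import monitor, optics, job gives the robot as it stands.
- The arm moves only by the tool carry_out, never from a script. Its argument "commands" is a list of rows, each a list of 7 numbers: the shift along the tool's x, y, z in mm, then the turn, a rotation vector about the tool's x, y, z in degrees, then the gripper command: -1 is shut, 1 is fully open, values between are in proportion. A call has 1 to 8 rows; each row shifts and turns the commanded pose from where the row before left it, along the tool's axes as they then stand; what a row does not reach is not made up. A row lasts 1/12 s, in which the tool goes at most 41.7 mm and 7.16 degrees, less where a joint would pass 70% of its speed; a pose out of reach is approached as far as the arm can. A call with a gripper value outside its range is refused whole. The fingers move at their own pace and stop on an object; "newtons" is the grip in N (left out, the last holds). Time passes only in rows, so rows that do not move let the fingers close. It gives the time, the measured TCP pose, the force and the opening at its end, in the units of the state.
- monitor.sense(): the state, without advancing time (a new reading comes with each control period).
- optics.capture(name): name is "side" or "top" or "wrist"; returns a dict with "color" (420x560x3 uint8, blue, green, red), "camera_matrix" (3x3 intrinsics, pixels), "R" (3x3) and "t" (3): a world point X has camera coordinates R X + t; the wrist camera has in their place "hand_eye" (4x4, takes a point from camera to tool coordinates, whose origin is the TCP and whose axes are the flange's). Camera axes: x right, y down, z forward; pixel columns grow to the right and rows downward; lengths in m; the calibration is good to about 2 mm. A picture is of the moment at which its call begins: read the wrist's pose just before it. There is no depth.
- job.hand_in(): hands the job in, once; it reports no verdict.
The state is a dict: "time_s": time; "joint_positions": joint angles; "dq": joint speeds; "joint_torque": joint torques, N m; "tcp_pos": TCP position; "eef_rot": TCP orientation; "force": force on the tool from outside, world axes, zero at the start; "ft_torque": the same for the moment, N m; "grip_width": opening from 0.0 (shut) to 1.0 (fully open).
Only numpy, scipy, OpenCV 4.12 (cv2) and the standard library are available. Lean on these libraries where they do the work, as an engineer would, in place of code of your own. Each camera call takes 0.05 s, during which the arm holds its last target.

## Task

The low bench shelf slopes down towards its levelling foot: lay the spirit level gently on the middle of the shelf, upright and lengthwise (pointing at the foot's knob), and let go of it. Then turn the knob of the levelling foot until the bubble rests centred between its two lines, and finally press the level down flat on the shelf with a steady push of about 10 N and finish while still pressing, with the bubble still centred. Leave the other things on the bench where they are.

Things in the scene. Friction and masses are not known exactly. Their poses are not given: they have to be found in the camera images.
- level_mid (a point): centre of the loose spirit level: an aluminium beam 180 mm long (x axis), 28 mm wide (y), 45 mm high (z, up; underside and flat top 22.5 mm below and above this point), about 0.35 kg. It starts upright on its 28 mm wide underside on the open bench to the robot's left. Grip it across its width
- level: the same spirit level, origin at the centre of its underside. In the middle of its top is a 64 mm long window with a yellow-green vial, a pale bubble 18 mm long and two dark lines 22 mm apart; press down beside the window or on it, centrally
- bubble_mid (a point): centre of the bubble, 16 mm above level_mid; along the level's own x axis it is level with level_mid when centred between its lines and floats at most 18 mm either way, towards the higher end, 1.0 mm per milliradian of slope. It needs about 1 s to settle after any movement. Centred means within 2.5 mm, while the level stands still
- shelf_mid (a point): middle of the flat top of the grey steel bench shelf, 80 mm above the bench. The top is 150 mm deep (x axis) and 260 mm long (y axis); y points away from the levelling foot, z is up off the top. Two plain legs under the +y end, one levelling foot at the -y end. Lay the level here, along y, either way round
- shelf: the same shelf with its lug at the levelling foot; it rocks about the feet of its two plain legs as the levelling foot is turned. Origin on the bench, 80 mm below and 45 mm towards the foot from the middle of the top
- foot_knob (a point): centre of the round black fluted hand knob on the levelling foot: 44 mm across, 26 mm high, axis upright, underside about 20 mm above the shelf's lug, 185 mm from the middle of the shelf. Clockwise from above lifts this end, moving the bubble about 3.2 mm per radian towards the knob; it neither rises nor sinks, 0.08 N m of friction, stays put; needs 2.4 to 4 rad clockwise, in several grasps
- clamp_big: big C-clamp lying flat, about 110 x 110 x 22 mm; a bystander, to be left where it is (origin at the underside)
- clamp_small: small C-clamp lying flat, about 85 x 85 x 22 mm; a bystander, to be left where it is (origin at the underside)
- cutter_block: metal block 55 x 120 x 50 mm holding ten cutters, 90 mm high in all; a bystander, to be left where it is (origin at the underside)
- wrench: open wrench 170 mm long lying flat; a bystander, to be left where it is (origin at the underside)
- tin: round tin 66 mm across, 62 mm high; a bystander, to be left where it is (origin at the underside)
- carton: small cardboard carton 85 x 60 x 48 mm; a bystander, to be left where it is (origin at the underside)
- tray: small grey steel drawer 150 x 85 x 55 mm with washers in it; a bystander, to be left where it is (origin at the underside)
Things that resemble listed ones, but are neither listed nor needed, are in the scene too. What is meant by the level is not brown or red, and is the larger of those in its own colour.

How it is judged:
By the outcome, as a careful person would: the job done as asked, in the order asked, and still so for the second after the job is handed in, while the arm keeps its last pose, push and grip.
It also fails if it takes over 72 s, if anything falls off the work surface, if the arm or the gripper's body presses on something with over 40 N, if the wrist force passes 120 N, or if a joint passes its speed limit or range.

## Working session

There is one attempt and no reset: what is moved stays moved. The work goes in short steps, Python scripts to look and compute and a tool call to move; the robot and the scene stay as the last step left them, time stands still between calls to the robot, and variables do not carry over. Pictures are saved under pics/ and viewed, and the job is handed in when it is done.

Besides the shell and the picture viewer there is one more tool, called by a JSON object that holds its "op" and its "data". carry_out: Moves the arm, as the interface text tells. Its arguments: {"type":"object","properties":{"commands":{"type":"array"},"newtons":{"type":"number"}},"required":["commands"]}

```bash
ls; mkdir -p pics; python3 - <<'E'
from bench import monitor, optics, job
import cv2
print(monitor.sense())
for n in("side","top","wrist"):
    d=optics.capture(n); cv2.imwrite(f"pics/{n}0.png",d["color"]); print(n,{k:v for k,v in d.items() if k!="color"})
E
```

```text
pics
{'time_s': 0.0, 'joint_positions': array([ 9.71213606e-01,  2.59324097e-01,  1.53612494e+00, -5.83444180e-06,
        1.34800992e+00, -2.02799824e-01]), 'dq': array([-5.01642234e-05,  1.04071982e-04,  7.46056912e-04, -3.08169647e-04,
        7.45661594e-04, -8.83103199e-04]), 'joint_torque': array([-6.01967798e-06, -4.46041811e+01, -2.90571213e+01, -4.26673851e-04,
        1.20157131e-02,  1.55314763e-05]), 'tcp_pos': array([0.2122115 , 0.50681318, 0.23046808]), 'eef_rot': array([ 1.97091866e-01,  9.80384580e-01, -8.60168146e-04, -3.61791864e-04]), 'force': array([ 0.19445195, -0.14351751,  0.30256374]), 'ft_torque': array([ 0.03958362,  0.0637634 , -0.02463558]), 'grip_width': 1.0046016269484226}
side {'camera_matrix': array([[405.22511458,   0.        , 273.46344021],
       [  0.        , 405.22511458, 214.08120461],
       [  0.        ,   0.        ,   1.        ]]), 'R': array([[-9.85860158e-01, -1.67570038e-01, -1.78554015e-04],
       [-1.22882874e-01,  7.23677029e-01, -6.79110710e-01],
       [ 1.13927823e-01, -6.69486251e-01, -7.34035838e-01]]), 't': array([0.51750223,
[... 237 characters left out ...]
9662,  0.01302157],
       [-0.99069001,  0.00426946, -0.1360701 ],
       [ 0.13600044, -0.01373004, -0.99061363]]), 't': array([0.08501433, 0.52724702, 1.64364181])}
wrist {'camera_matrix': array([[335.89533117,   0.        , 279.56092528],
       [  0.        , 335.89533117, 206.82678091],
       [  0.        ,   0.        ,   1.        ]]), 'hand_eye': array([[ 6.41635091e-04, -9.59555886e-01, -2.81517477e-01,
         7.23168158e-02],
       [ 9.99999771e-01,  5.55329625e-04,  3.86353040e-04,
        -7.64235241e-04],
       [-2.14392338e-04, -2.81517660e-01,  9.59556023e-01,
        -1.43609640e-01],
       [ 0.00000000e+00,  0.00000000e+00,  0.00000000e+00,
         1.00000000e+00]])}
```

View pics/side0.png

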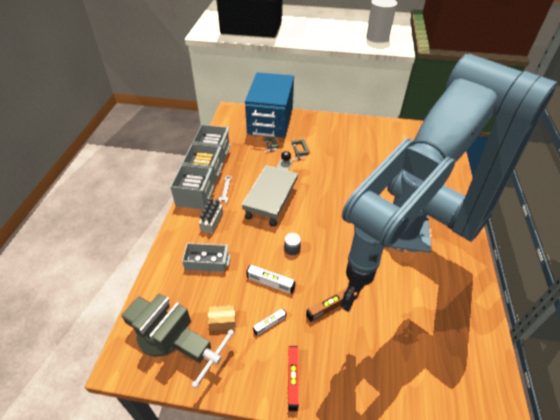

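View pics/top0.png

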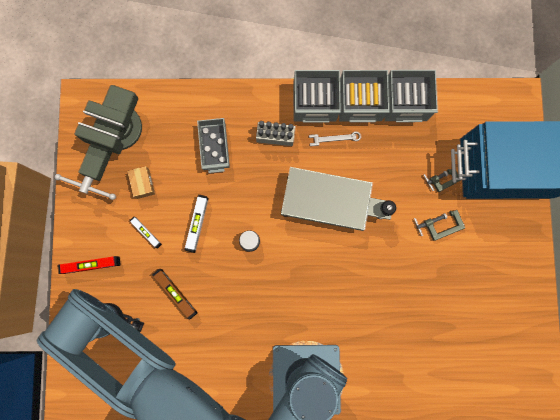

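View pics/wrist0.png

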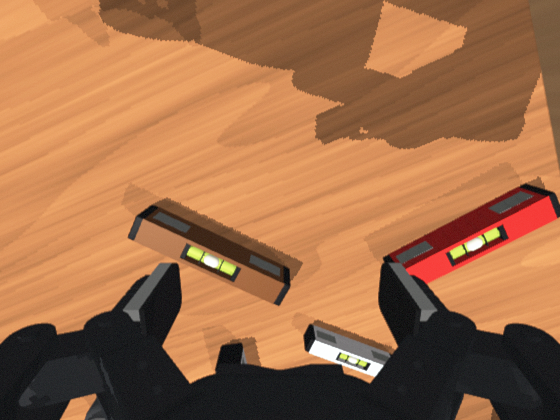

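Four levels are in view in the top picture: brown (175,293), red (89,265), small silver (145,232) and large silver (196,223). The larger silver one fits, since it is neither brown nor red and is the larger of its colour. I'll confirm it in a crop and measure it along with the shelf and knob.

```bash
cat > h.py <<'E'
import numpy as np, cv2
from scipy.spatial.transform import Rotation as Rn
from bench import monitor, optics, job
def ray(d,uv,s=None):
    K=d["camera_matrix"]; v=np.linalg.solve(K,np.array([uv[0],uv[1],1.]))
    if "R" in d: return -d["R"].T@d["t"], d["R"].T@v
    T=np.eye(4);T[:3,:3]=Rn.from_quat(s["eef_rot"]).as_matrix();T[:3,3]=s["tcp_pos"]
    M=T@d["hand_eye"]; return M[:3,3],M[:3,:3]@v
def onz(d,uv,z,s=None):
    o,r=ray(d,uv,s); return o+r*(z-o[2])/r[2]
def tri(rays):
    A=0;b=0
    for o,r in rays:
        r=r/np.linalg.norm(r);P=np.eye(3)-np.outer(r,r);A=A+P;b=b+P@o
    return np.linalg.solve(A,b)
def proj(d,X,s=None):
    if "R" in d: c=d["R"]@X+d["t"]
    else:
        T=np.eye(4);T[:3,:3]=Rn.from_quat(s["eef_rot"]).as_matrix();T[:3,3]=s["tcp_pos"]
        c=(np.linalg.inv(T@d["hand_eye"])@np.append(X,1))[:3]
    p=d["camera_matrix"]@c; return p[:2]/p[2]
E
python3 - <<'E'
import cv2
a=cv2.imread("pics/top0.png")
c=cv2.resize(a[180:270,110:270],None,fx=4.5,fy=4.5,interpolation=cv2.INTER_CUBIC); cv2.imwrite("pics/c1.png",c)
c=cv2.resize(a[150:250,270:480],None,fx=3.8,fy=3.8,interpolation=cv2.INTER_CUBIC); cv2.imwrite("pics/c2.png",c)
a=cv2.imread("pics/side0.png")
c=cv2.resize(a[130:310,200:320],None,fx=3.3,fy=3.3,interpolation=cv2.INTER_CUBIC); cv2.imwrite("pics/c3.png",c)
E
```

```text
(no output)
```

View pics/c1.png

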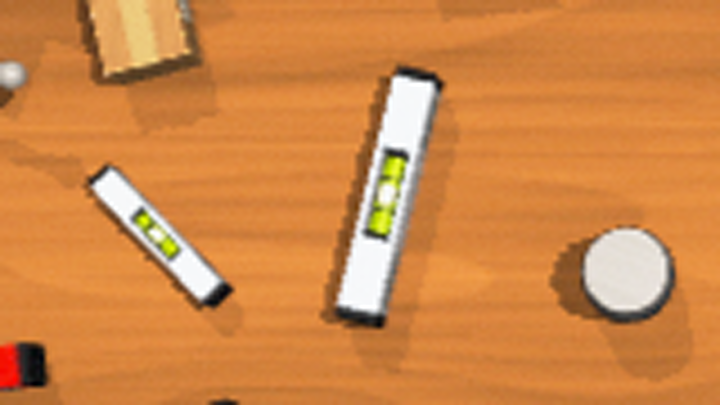

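View pics/c2.png

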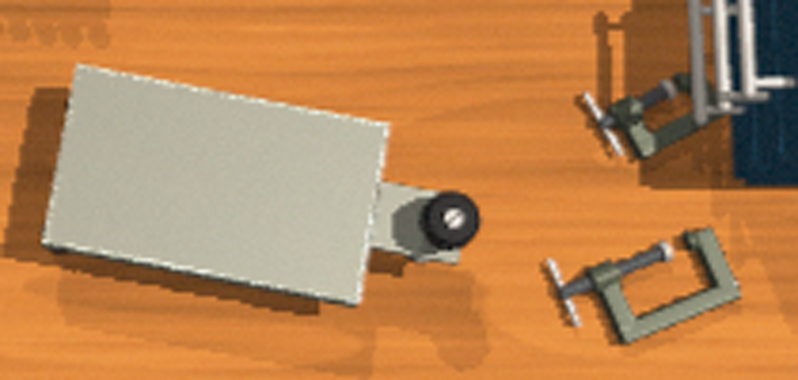

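View pics/c3.png

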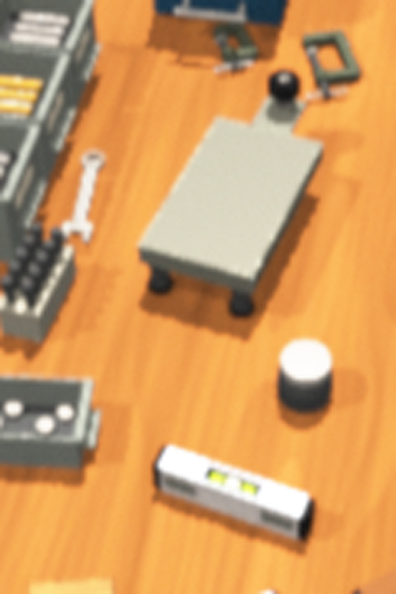

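The crop confirms the large silver level: bubble window at about (196,223) and a body about 56 px long against about 36 px for the small one. The shelf, lug and knob (389,207) are clear too.

```bash
python3 - <<'E'
from h import *
t=optics.capture("top"); sd=optics.capture("side"); s=monitor.sense(); print(s["time_s"])
a=t["color"]; 
# level white/window mask
hsv=cv2.cvtColor(a,cv2.COLOR_BGR2HSV)
m=((hsv[...,2]>225)&(hsv[...,1]<25)).astype(np.uint8)
# yellow window
y=((hsv[...,0]>25)&(hsv[...,0]<45)&(hsv[...,1]>120)).astype(np.uint8)
m=cv2.morphologyEx(m|y,cv2.MORPH_CLOSE,np.ones((5,5)))
n,l,st,ce=cv2.connectedComponentsWithStats(m); i=l[223,196]; print(st[i],ce[i])
ys,xs=np.nonzero(l==i); r=cv2.minAreaRect(np.c_[xs,ys].astype(np.float32)); print(r)
box=cv2.boxPoints(r); P=np.array([onz(t,b,.045) for b in box]); print(P.round(4), P.mean(0))
w=np.array([386/4.5+110,194/4.5+180])-.5; print("window",onz(t,w,.045))
e=P[[0,1,2,3]]; 
for i in range(4): d=P[(i+1)%4]-P[i]; print(np.linalg.norm(d),np.degrees(np.arctan2(d[1],d[0])))
# shelf corners
c2=np.array([(78,65),(388,123),(360,304),(44,242)])/3.8+[270,150]-.4
c3=np.array([(140,257),(217,117),(323,145),(255,288)])/3.3+[200,130]-.4
# order side: which? triangulate match: top c2: 0 far(+x) left(+y);1 far,right;2 near right;3 near left
sm=[c3[0],c3[1],c3[2],c3[3]]
S=[]
for p,q in zip(c2,sm):
    X=tri([ray(t,p),ray(sd,q)]); S.append(X); print("corner",X.round(4),(proj(t,X)-p).round(1))
S=np.array(S); print("mid",S.mean(0)); yd=(S[0]+S[3]-S[1]-S[2])/2; print("y axis",yd,np.linalg.norm(yd), np.degrees(np.arctan2(yd[1],yd[0])))
k=np.array((454,217))/3.8+[270,150]-.4
kt=np.array((284,80))/3.3+[200,130]-.4
print("knob",tri([ray(t,k),ray(sd,kt)]))
for z in(.09,.1,.11): print(z,onz(t,k,z))
E
```

```text
0.25
[186 197  20  52 446] [195.28475336 222.52017937]
((195.2353057861328, 222.55885314941406), (8.48874568939209, 51.902626037597656), 14.03624439239502)
[[0.4086 0.3704 0.045 ]
 [0.5661 0.3338 0.045 ]
 [0.5594 0.308  0.045 ]
 [0.4021 0.3449 0.045 ]] [0.48403099 0.33926042 0.045     ]
window [0.48334673 0.33924526 0.045     ]
0.16169531250697172 -13.07743697570882
0.026675699127987663 -104.39773761846051
0.16163537802722727 166.79861430349757
0.026324786409529868 75.71596214831263
corner [0.6524 0.0425 0.0545] [0.1 1.7]
corner [ 0.6005 -0.2092  0.0751] [0.  1.2]
corner [ 0.4533 -0.183   0.0696] [0.  1.1]
corner [0.5044 0.0719 0.0567] [0.  1.8]
mid [ 0.5526593  -0.06946419  0.06396255]
y axis [ 0.05150785  0.25324001 -0.01670359] 0.2589644189729578 78.50313073253483
knob [ 0.517003   -0.25126492  0.11582261]
0.09 [ 0.52444952 -0.25711463  0.09      ]
0.1 [ 0.5230502  -0.25486186  0.1       ]
0.11 [ 0.52165089 -0.25260909  0.11      ]
```

```bash
python3 - <<'E'
from h import *
t=optics.capture("top"); s=monitor.sense()
c2=np.array([(78,65),(388,123),(360,304),(44,242)])/3.8+[270,150]-.4
S=np.array([onz(t,p,.08) for p in c2]);print(S.round(4)); m=S.mean(0); yd=(S[0]+S[3]-S[1]-S[2])/2; xd=(S[0]+S[1]-S[2]-S[3])/2
print(m,np.linalg.norm(yd),np.linalg.norm(xd),np.degrees(np.arctan2(yd[1],yd[0])),np.degrees(np.arctan2(xd[1],xd[0])))
u=yd/np.linalg.norm(yd); print("knob pred",m-u*.185)
R=Rn.from_quat(s["eef_rot"]).as_matrix(); print(R.round(3), s["tcp_pos"])
# jaw axis y; want perpendicular to level axis (-13.1deg)-> jaw dir 76.9deg
print("jaw ang",np.degrees(np.arctan2(R[1,1],R[0,1])))
print("tool move to above level", (R.T@(np.array([.4837,.3392,.16])-s["tcp_pos"])*1000).round(1))
E
```

```text
[[ 0.6523  0.0437  0.08  ]
 [ 0.6033 -0.2082  0.08  ]
 [ 0.4556 -0.1812  0.08  ]
 [ 0.5069  0.0724  0.08  ]]
[ 0.55452182 -0.06832867  0.08      ] 0.2576498597625227 0.14914596455779341 78.77456790706471 -10.769629080507809
knob pred [ 0.51850792 -0.24978941  0.08      ]
[[-0.922  0.387 -0.   ]
 [ 0.387  0.922 -0.001]
 [ 0.    -0.001 -1.   ]] [0.21246213 0.50714189 0.23102229]
jaw ang 67.26301970798652
tool move to above level [-315.1  -50.    71. ]
```

{"op": "carry_out", "data": {"commands": [[-38,-6,8,0,0,0,1],[-38,-6,8,0,0,0,1],[-38,-6,8,0,0,0,1],[-38,-6,8,0,0,0,1],[-38,-6,8,0,0,0,1],[-38,-6,8,0,0,0,1],[-38,-6,8,0,0,0,1],[-38,-6,8,0,0,0,1]]}}

```text
time_s: 0.97
tcp_pos: [0.4758, 0.3443, 0.1669]
eef_rot: [0.197, 0.98, 0.0, 0.0]
force: [0.7, 1.0, -0.2]
grip_width: 1.004
```

{"op": "carry_out", "data": {"commands": [[0,0,0,0,0,-4.8,1],[0,0,0,0,0,-4.8,1],[0,0,0,0,0,0,1],[0,0,0,0,0,0,1]]}}

```text
time_s: 1.3
tcp_pos: [0.4744, 0.3454, 0.1671]
eef_rot: [0.116, 0.993, -0.0, -0.0]
force: [-0.5, 0.5, 0.5]
grip_width: 1.003
```

```bash
python3 - <<'E'
from h import *
s=monitor.sense(); w=optics.capture("wrist"); cv2.imwrite("pics/w1.png",w["color"])
R=Rn.from_quat(s["eef_rot"]).as_matrix(); print(s["time_s"],s["tcp_pos"],s["joint_positions"].round(3),R.round(3))
print("jaw ang",np.degrees(np.arctan2(R[1,1],R[0,1])))
print("to", (R.T@(np.array([.4837,.3392,.01])-s["tcp_pos"])*1000).round(1), proj(w,np.array([.4837,.3392,.045]),s))
E
```

```text
1.3 [0.47440013 0.34537843 0.16714538] [ 0.439  0.373  1.536  0.     1.233 -0.899] [[-0.973  0.23  -0.   ]
 [ 0.23   0.973 -0.   ]
 [ 0.    -0.    -1.   ]]
jaw ang 76.70634295201805
to [-10.5  -3.8 157.1] [275.53670684 212.56965093]
```

View pics/w1.png

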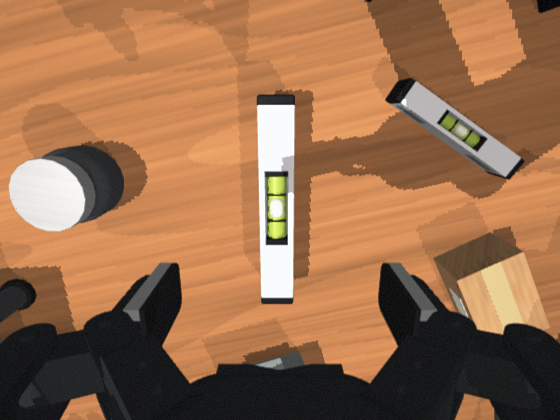

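The wrist view shows the level almost in line with the tool. Its ends are at (276,100) and (277,299), and its window at (277,208).

```bash
python3 - <<'E'
from h import *
w=optics.capture("wrist"); s=monitor.sense(); R=Rn.from_quat(s["eef_rot"]).as_matrix()
a=onz(w,(276,98),.045,s);b=onz(w,(277.5,299),.045,s);c=onz(w,(277,208),.045,s)
print(a,b,(a+b)/2,c,np.linalg.norm(a-b),np.degrees(np.arctan2(*(b-a)[1::-1])))
T=(a+b+c*1)/3; T[2]=.01
print("to",(R.T@(T-s["tcp_pos"])*1000).round(1), s["joint_positions"].round(3))
E
```

```text
[0.39557485 0.36093785 0.045     ] [0.56297564 0.32257857 0.045     ] [0.47927524 0.34175821 0.045     ] [0.47992766 0.34176054 0.045     ] 0.17173950928425014 -12.906302849136067
to [ -6.2  -2.7 157.4] [ 0.44   0.372  1.536  0.     1.233 -0.9  ]
```

{"op": "carry_out", "data": {"commands": [[-8,-3,30,0,0,0,1],[0,0,35,0,0,0,1],[0,0,35,0,0,0,1],[0,0,30,0,0,0,1],[0,0,19,0,0,0,1],[0,0,8,0,0,0,1],[0,0,0,0,0,0,1],[0,0,0,0,0,0,1]]}}

```text
time_s: 2.07
tcp_pos: [0.4817, 0.3414, 0.011]
eef_rot: [0.114, 0.993, 0.0, 0.0]
force: [0.6, 1.2, -0.2]
grip_width: 1.003
```

{"op": "carry_out", "data": {"commands": [[0,0,0,0,0,0,-0.5],[0,0,0,0,0,0,-0.7],[0,0,0,0,0,0,-1],[0,0,0,0,0,0,-1],[0,0,0,0,0,0,-1],[0,0,0,0,0,0,-1],[0,0,0,0,0,0,-1],[0,0,0,0,0,0,-1]], "newtons": 40}}

```text
time_s: 2.73
tcp_pos: [0.482, 0.3409, 0.0112]
eef_rot: [0.114, 0.993, 0.0, 0.001]
force: [-1.1, -0.5, 5.9]
grip_width: 0.323
```

{"op": "carry_out", "data": {"commands": [[0,0,-10,0,0,0,-1],[0,0,-30,0,0,0,-1],[0,0,-35,0,0,0,-1],[0,0,-35,0,0,0,-1],[0,0,-30,0,0,0,-1],[0,0,-15,0,0,0,-1],[0,0,0,0,0,0,-1]]}}

```text
time_s: 3.32
tcp_pos: [0.4835, 0.3418, 0.17]
eef_rot: [0.114, 0.993, 0.002, 0.003]
force: [0.7, -0.0, -3.4]
grip_width: 0.32
```

```bash
python3 - <<'E'
from h import *
s=monitor.sense(); w=optics.capture("wrist"); cv2.imwrite("pics/w2.png",w["color"])
R=Rn.from_quat(s["eef_rot"]).as_matrix(); print(s["time_s"],s["tcp_pos"],s["joint_positions"].round(3),s["force"],s["grip_width"])
print("jaw ang",np.degrees(np.arctan2(R[1,1],R[0,1])))
print("to", (R.T@(np.array([.5545,-.0683,.16])-s["tcp_pos"])*1000).round(1))
E
```

```text
3.3167 [0.48349372 0.34182428 0.17003643] [ 0.427  0.374  1.526  0.     1.233 -0.915] [ 0.7170527  -0.03282059 -3.43660079] 0.3202859433810276
jaw ang 76.8705892218708
to [-162.3 -383.3    9.2]
```

View pics/w2.png

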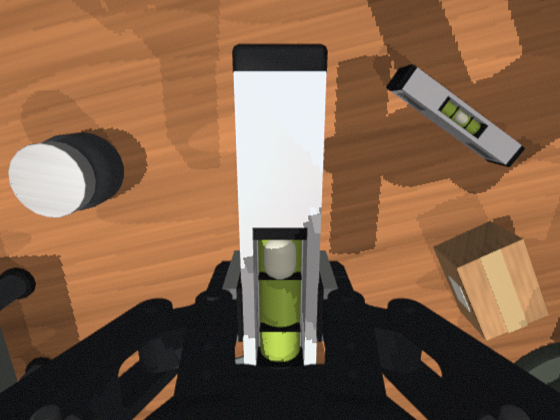

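{"op": "carry_out", "data": {"commands": [[-7,-17,0,0,0,0,-1],[-15,-35,0,0,0,0,-1],[-15,-35,0,0,0,0,-1],[-15,-35,0,0,0,0,-1],[-15,-35,0,0,0,0,-1],[-15,-35,0,0,0,0,-1],[-15,-35,0,0,0,0,-1],[-15,-35,0,0,0,0,-1]]}}

```text
time_s: 4.03
tcp_pos: [0.5292, 0.0586, 0.1628]
eef_rot: [0.114, 0.993, 0.0, -0.002]
force: [0.6, 0.5, -2.7]
grip_width: 0.323
```

{"op": "carry_out", "data": {"commands": [[-15,-35,0,0,0,0,-1],[-15,-35,0,0,0,0,-1],[-14,-33,0,0,0,0,-1],[-6,-18,0,0,0,0,-1],[0,0,0,0,0,3,-1],[0,0,0,0,0,6,-1],[0,0,0,0,0,7,-1],[0,0,0,0,0,7,-1]]}}

```text
time_s: 4.7
tcp_pos: [0.5504, -0.0689, 0.1625]
eef_rot: [0.313, 0.95, 0.0, -0.003]
force: [-0.2, -0.4, -2.7]
grip_width: 0.324
```

{"op": "carry_out", "data": {"commands": [[0,0,0,0,0,7,-1],[0,0,0,0,0,7,-1],[0,0,0,0,0,7,-1],[0,0,0,0,0,7,-1],[0,0,0,0,0,7,-1],[0,0,0,0,0,7,-1],[0,0,0,0,0,7,-1],[0,0,0,0,0,7,-1]]}}

```text
time_s: 5.37
tcp_pos: [0.5505, -0.0685, 0.1626]
eef_rot: [0.722, 0.692, -0.001, -0.002]
force: [-0.1, -0.5, -2.0]
grip_width: 0.32
```

{"op": "carry_out", "data": {"commands": [[0,0,0,0,0,6,-1],[0,0,0,0,0,3,-1],[0,0,0,0,0,0,-1],[0,0,0,0,0,0,-1],[0,0,0,0,0,0,-1]]}}

```text
time_s: 5.78
tcp_pos: [0.5514, -0.0688, 0.164]
eef_rot: [0.772, 0.636, -0.001, -0.001]
force: [0.3, 0.0, -3.8]
grip_width: 0.32
```

```bash
python3 - <<'E'
from h import *
s=monitor.sense(); w=optics.capture("wrist"); cv2.imwrite("pics/w3.png",w["color"])
t=optics.capture("top"); cv2.imwrite("pics/t3.png",cv2.resize(t["color"][130:260,250:470],None,fx=3.6,fy=3.6))
R=Rn.from_quat(s["eef_rot"]).as_matrix(); print(s["time_s"],s["tcp_pos"],s["joint_positions"].round(3),s["force"],s["grip_width"]);print(R.round(4))
print("jaw ang",np.degrees(np.arctan2(R[1,1],R[0,1])))
print("to", (R.T@(np.array([.5545,-.0683,.16])-s["tcp_pos"])*1000).round(1))
E
```

```text
5.7833 [ 0.55141505 -0.06875053  0.16397116] [-0.325  0.324  1.617  0.     1.203 -0.132] [ 0.34560986  0.02674272 -3.84171271] 0.320046416191259
[[ 1.914e-01  9.815e-01 -2.500e-03]
 [ 9.815e-01 -1.914e-01  8.000e-04]
 [ 4.000e-04 -2.600e-03 -1.000e+00]]
jaw ang -11.036240661732588
to [1. 3. 4.]
```

View pics/w3.png

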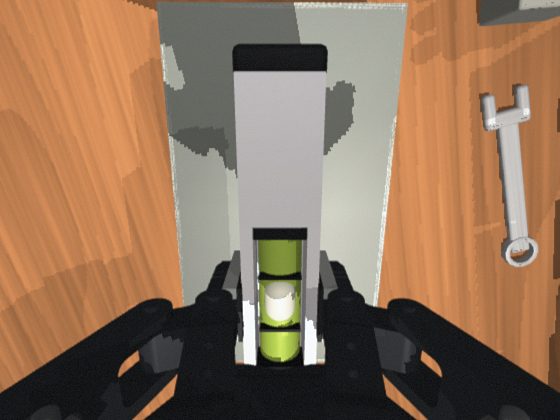

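View pics/t3.png

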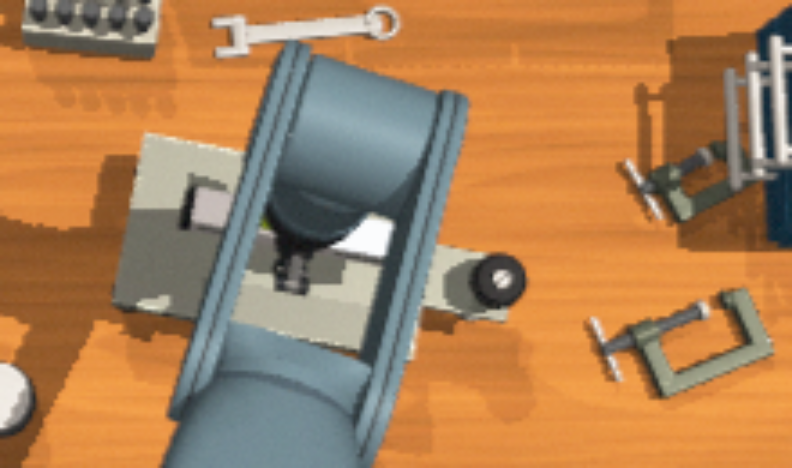

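The level is gripped and hangs over the shelf, in line with it: far shelf corners at (158,10) and (408,5), level end at (280,45). I'll lower it now.

{"op": "carry_out", "data": {"commands": [[1,3,15,0,0,0,-1],[0,0,20,0,0,0,-1],[0,0,18,0,0,0,-1],[0,0,10,0,0,0,-1],[0,0,4,0,0,0,-1],[0,0,0,0,0,0,-1],[0,0,0,0,0,0,-1]]}}

```text
time_s: 6.47
tcp_pos: [0.5558, -0.0688, 0.0989]
eef_rot: [0.772, 0.635, 0.0, 0.0]
force: [-0.5, 0.4, -2.6]
grip_width: 0.32
```

{"op": "carry_out", "data": {"commands": [[0,0,1,0,0,0,-1],[0,0,1,0,0,0,-1],[0,0,0,0,0,0,-1]]}}

```text
time_s: 6.72
tcp_pos: [0.5558, -0.0687, 0.097]
eef_rot: [0.772, 0.635, 0.0, 0.001]
force: [0.2, -0.7, -3.1]
grip_width: 0.324
```

{"op": "carry_out", "data": {"commands": [[0,0,1,0,0,0,-1],[0,0,0,0,0,0,-1]]}}

```text
time_s: 6.88
tcp_pos: [0.5554, -0.0686, 0.0955]
eef_rot: [0.772, 0.635, 0.0, 0.0]
force: [0.2, -0.8, -3.2]
grip_width: 0.32
```

{"op": "carry_out", "data": {"commands": [[0,0,1,0,0,0,-1],[0,0,1,0,0,0,-1],[0,0,0,0,0,0,-1]]}}

```text
time_s: 7.13
tcp_pos: [0.5552, -0.0686, 0.0931]
eef_rot: [0.772, 0.635, -0.0, -0.0]
force: [0.4, 0.1, -3.0]
grip_width: 0.318
```

{"op": "carry_out", "data": {"commands": [[0,0,0.7,0,0,0,-1],[0,0,0.5,0,0,0,-1],[0,0,0,0,0,0,-1]]}}

```text
time_s: 7.38
tcp_pos: [0.5553, -0.0686, 0.092]
eef_rot: [0.772, 0.635, -0.0, -0.0]
force: [1.1, 0.5, -2.5]
grip_width: 0.317
```

{"op": "carry_out", "data": {"commands": [[0,0,0.5,0,0,0,-1],[0,0,0.3,0,0,0,-1],[0,0,0,0,0,0,-1]]}}

```text
time_s: 7.63
tcp_pos: [0.5553, -0.0686, 0.0912]
eef_rot: [0.772, 0.635, -0.0, -0.0]
force: [0.3, 0.1, -3.5]
grip_width: 0.324
```

{"op": "carry_out", "data": {"commands": [[0,0,0.3,0,0,0,-1],[0,0,0,0,0,0,-1]]}}

```text
time_s: 7.8
tcp_pos: [0.5553, -0.0686, 0.091]
eef_rot: [0.772, 0.635, -0.0, -0.0]
force: [0.3, 0.5, -4.2]
grip_width: 0.321
```

{"op": "carry_out", "data": {"commands": [[0,0,0.5,0,0,0,-1],[0,0,0.4,0,0,0,-1],[0,0,0,0,0,0,-1]]}}

```text
time_s: 8.05
tcp_pos: [0.5554, -0.0688, 0.0905]
eef_rot: [0.772, 0.635, 0.0, 0.0]
force: [-2.1, -0.7, 0.9]
grip_width: 0.322
```

{"op": "carry_out", "data": {"commands": [[0,0,0.5,0,0,0,-1],[0,0,0.3,0,0,0,-1],[0,0,0,0,0,0,-1]]}}

```text
time_s: 8.3
tcp_pos: [0.5555, -0.0688, 0.0903]
eef_rot: [0.772, 0.635, 0.0, 0.0]
force: [-3.5, -0.8, 6.5]
grip_width: 0.321
```

```bash
python3 - <<'E'
from h import *
s=monitor.sense(); w=optics.capture("wrist"); cv2.imwrite("pics/w4.png",w["color"])
t=optics.capture("side"); cv2.imwrite("pics/s4.png",cv2.resize(t["color"][130:260,200:350],None,fx=4,fy=4))
print(s["time_s"],s["tcp_pos"],s["force"])
E
```

```text
8.3 [ 0.55547379 -0.06882772  0.09028776] [-3.53939022 -0.82072677  6.53474459]
```

View pics/w4.png

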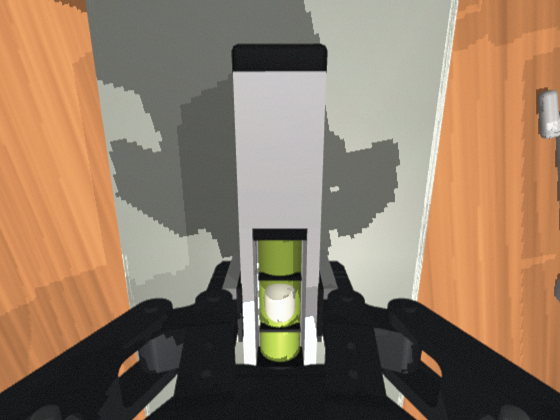

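View pics/s4.png

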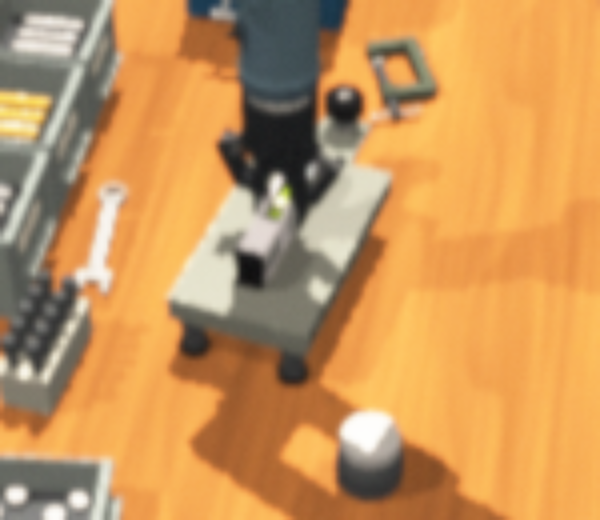

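The level has touched down: vertical force went from -3 N to +6.5 N. I'll release it and rise.

{"op": "carry_out", "data": {"commands": [[0,0,-0.5,0,0,0,-0.3],[0,0,0,0,0,0,-0.1],[0,0,0,0,0,0,0.3],[0,0,0,0,0,0,0.7],[0,0,0,0,0,0,1],[0,0,0,0,0,0,1],[0,0,-20,0,0,0,1],[0,0,-35,0,0,0,1]], "newtons": 20}}

```text
time_s: 9.07
tcp_pos: [0.5524, -0.0677, 0.1414]
eef_rot: [0.772, 0.635, -0.002, -0.004]
force: [0.3, 0.3, 0.9]
grip_width: 1.004
```

{"op": "carry_out", "data": {"commands": [[0,0,-40,0,0,0,1],[0,0,-30,0,0,0,1],[0,0,-10,0,0,0,1],[0,0,0,0,0,0,1],[0,0,0,0,0,0,1]]}}

```text
time_s: 9.48
tcp_pos: [0.5552, -0.0685, 0.2244]
eef_rot: [0.772, 0.635, 0.0, 0.0]
force: [-0.6, 0.3, -0.3]
grip_width: 1.003
```

```bash
python3 - <<'E'
from h import *
s=monitor.sense(); w=optics.capture("wrist"); cv2.imwrite("pics/w5.png",w["color"])
R=Rn.from_quat(s["eef_rot"]).as_matrix()
print(s["time_s"],s["tcp_pos"],s["joint_positions"].round(3),s["force"])
for z in (.1,): print((R.T@(np.array([.5185,-.2498,z])-s["tcp_pos"])*1000).round(1), proj(w,np.array([.5185,-.25,.116]),s))
print(proj(w,np.array([.5545,-.0683,.125]),s))
E
```

```text
9.4833 [ 0.55515399 -0.06853114  0.22439869] [-0.322  0.28   1.523 -0.     1.338 -0.128] [-0.58142025  0.27245137 -0.29485788]
[-184.9   -1.   124.4] [279.34096286 393.96328473]
[279.75811742 206.34266642]
```

View pics/w5.png

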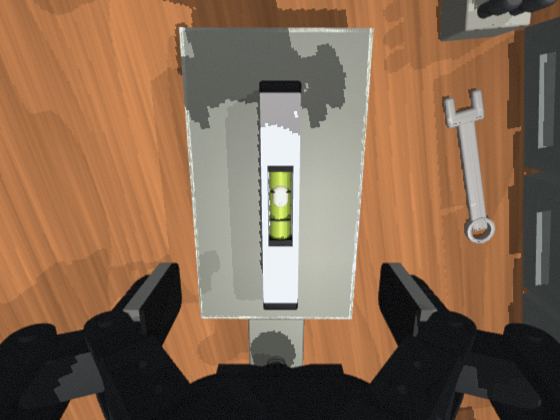

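```bash
cat > bub.py <<'E'
from h import *
import sys
def bub(name):
    s=monitor.sense(); w=optics.capture("wrist"); im=w["color"]
    c=proj(w,np.array([.555,-.0685,.125]),s).round().astype(int)
    cr=im[max(c[1]-60,0):c[1]+60,max(c[0]-40,0):c[0]+40]
    cv2.imwrite(f"pics/{name}.png",cv2.resize(cr,None,fx=5,fy=5,interpolation=cv2.INTER_CUBIC))
    print(s["time_s"],s["tcp_pos"].round(4),s["joint_positions"].round(3),"crop origin",max(c[0]-40,0),max(c[1]-60,0))
    return s,w
if __name__=="__main__": bub(sys.argv[1])
E
python3 - <<'E'
from bub import *
s,w=bub("b1")
for p in [(181,28),(372,28),(352,318),(201,318)]: print(p,onz(w,p,.08 ,s).round(4))
im=w["color"]
for r in range(160,252): print(r,im[r,276:286].mean(0).round().astype(int), end=" | ")
E
```

```text
9.5333 [ 0.5545 -0.0683  0.2232] [-0.322  0.281  1.525  0.     1.338 -0.128] crop origin 242 147
(181, 28) [0.5039 0.0745 0.08  ]
(372, 28) [0.6482 0.0461 0.08  ]
(352, 318) [ 0.5988 -0.2065  0.08  ]
(201, 318) [ 0.4528 -0.1781  0.08  ]
160 [247 242 238] | 161 [247 242 238] | 162 [247 243 238] | 163 [248 243 238] | 164 [249 244 239] | 165 [235 228 221] | 166 [145 138 133] | 167 [61 59 58] | 168 [49 48 49] | 169 [53 51 53] | 170 [52 48 48] | 171 [54 64 61] | 172 [ 72 150 134] | 173 [ 88 205 181] | 174 [ 94 220 196] | 175 [ 94 221 198] | 176 [ 94 220 198] | 177 [ 95 220 198] | 178 [ 94 221 198] | 179 [ 95 221 198] | 180 [ 94 220 198] | 181 [ 95 221 198] | 182 [ 95 221 199] | 183 [ 94 220 198] | 184 [ 94 221 198] | 185 [ 97 218 195] | 186 [128 194 182] | 187 [162 188 189] | 188 [187 207 210] | 189 [204 222 224] | 190 [217 232 232] | 191 [225 236 234] | 192 [228 236 233] | 193 [230 236 233] | 194 [234 239 236] | 195 [235 240 237] | 196 [235 240 236] | 197 [235 240 237] | 198 [235 240 237] | 199 [235 240 237] | 200 [235 240 237] | 201 [235 240 237] | 202 [234 240 236] | 203 [226 234 231] 
[... 234 characters left out ...]
 199] | 216 [ 96 221 199] | 217 [ 96 222 200] | 218 [ 91 213 191] | 219 [ 61 147 129] | 220 [51 73 68] | 221 [ 68 102  96] | 222 [ 89 196 174] | 223 [ 96 221 200] | 224 [ 97 222 200] | 225 [ 96 221 199] | 226 [ 96 221 199] | 227 [ 96 221 199] | 228 [ 96 221 199] | 229 [ 96 221 199] | 230 [ 96 221 200] | 231 [ 96 221 200] | 232 [ 96 221 200] | 233 [ 96 221 199] | 234 [ 96 221 199] | 235 [ 96 222 200] | 236 [ 96 222 199] | 237 [ 75 184 161] | 238 [ 53 137 120] | 239 [32 84 73] | 240 [26 36 32] | 241 [51 48 49] | 242 [59 58 60] | 243 [62 61 62] | 244 [59 59 60] | 245 [49 49 50] | 246 [81 78 76] | 247 [205 194 188] | 248 [246 240 235] | 249 [248 244 239] | 250 [248 243 238] | 251 [247 243 238] |
```

View pics/b1.png

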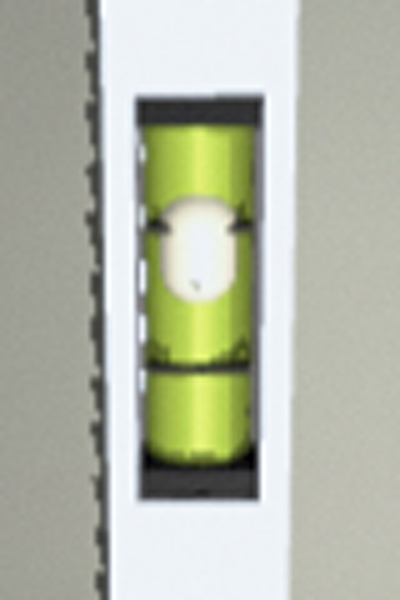

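The bubble is at crop row 248. The lines are at 226 and 369, so it sits 7.6 mm to the high end, which needs about 2.4 rad clockwise. Next I'll look at the knob from above.

{"op": "carry_out", "data": {"commands": [[-25,0,0,0,0,0,1],[-38,0,0,0,0,0,1],[-38,0,0,0,0,0,1],[-38,0,0,0,0,0,1],[-30,0,0,0,0,0,1],[-16,0,0,0,0,0,1],[0,0,0,0,0,0,1],[0,0,0,0,0,0,1]]}}

```text
time_s: 10.25
tcp_pos: [0.5185, -0.2503, 0.2225]
eef_rot: [0.773, 0.634, -0.0, -0.002]
force: [-1.0, -0.2, -0.6]
grip_width: 0.998
```

```bash
python3 - <<'E'
from h import *
s=monitor.sense(); w=optics.capture("wrist"); cv2.imwrite("pics/w6.png",w["color"])
R=Rn.from_quat(s["eef_rot"]).as_matrix()
print(s["time_s"],s["tcp_pos"],s["joint_positions"].round(3),s["force"])
for z in (.08,.11,.118): print(z, proj(w,np.array([.5175,-.25,z]),s))
E
```

```text
10.25 [ 0.51851887 -0.25033167  0.222471  ] [-0.644  0.313  1.482  0.     1.351 -0.447] [-1.04354138 -0.16350024 -0.59171656]
0.08 [279.91407936 192.90850866]
0.11 [279.81621323 201.98524887]
0.118 [279.78642528 204.74797619]
```

View pics/w6.png

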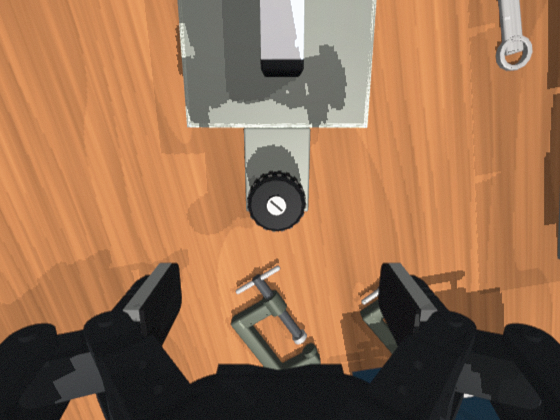

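```bash
python3 - <<'E'
from h import *
w=optics.capture("wrist");s=monitor.sense();R=Rn.from_quat(s["eef_rot"]).as_matrix()
for z in(.112,.116): X=onz(w,(277,205.5),z,s); print(X,(R.T@(X-s["tcp_pos"])*1000).round(1))
print(R.round(3))
E
```

```text
[ 0.51568204 -0.25076793  0.112     ] [ -2.7  -2.9 111.4]
[ 0.51594255 -0.24964952  0.116     ] [ -1.5  -2.8 107.4]
[[ 0.193  0.981 -0.002]
 [ 0.981 -0.193  0.002]
 [ 0.002 -0.002 -1.   ]]
```

{"op": "carry_out", "data": {"commands": [[-2,-3,20,0,0,0,1],[0,0,35,0,0,0,1],[0,0,35,0,0,0,1],[0,0,25,0,0,0,1],[0,0,14,0,0,0,1],[0,0,5,0,0,0,1],[0,0,0,0,0,0,1],[0,0,0,0,0,0,1]]}}

```text
time_s: 11.02
tcp_pos: [0.517, -0.2509, 0.0914]
eef_rot: [0.772, 0.636, 0.0, 0.0]
force: [0.2, -0.3, 0.3]
grip_width: 0.998
```

{"op": "carry_out", "data": {"commands": [[0,0,0,0,0,0,0.3],[0,0,0,0,0,0,0],[0,0,0,0,0,0,-0.3],[0,0,0,0,0,0,-1],[0,0,0,0,0,0,-1],[0,0,0,0,0,0,-1]], "newtons": 35}}

```text
time_s: 11.52
tcp_pos: [0.5153, -0.2515, 0.0921]
eef_rot: [0.772, 0.635, -0.001, -0.0]
force: [-5.5, 1.4, 8.4]
grip_width: 0.505
```

```bash
python3 - <<'E'
from h import *
w=optics.capture("wrist");s=monitor.sense(); cv2.imwrite("pics/w7.png",w["color"]); print(s)
E
```

```text
{'time_s': 11.5667, 'joint_positions': array([-6.47875849e-01,  4.27657664e-01,  1.65686629e+00, -1.13391783e-03,
        1.05797336e+00, -4.53175853e-01]), 'dq': array([ 1.07126594e-04,  5.49649796e-04,  1.57839894e-03, -6.78599570e-05,
       -7.53217444e-04, -3.26251432e-04]), 'joint_torque': array([  0.66279307, -45.98928809, -25.22971451,   0.68146024,
        -1.75081596,   0.05414015]), 'tcp_pos': array([ 0.51530065, -0.25149111,  0.09204398]), 'eef_rot': array([ 7.72309968e-01,  6.35245516e-01, -5.85607078e-04, -3.24974224e-04]), 'force': array([-5.25377065,  1.56932744,  8.50025805]), 'ft_torque': array([0.20413981, 0.75092882, 0.08270166]), 'grip_width': 0.5056509130728911}
```

View pics/w7.png

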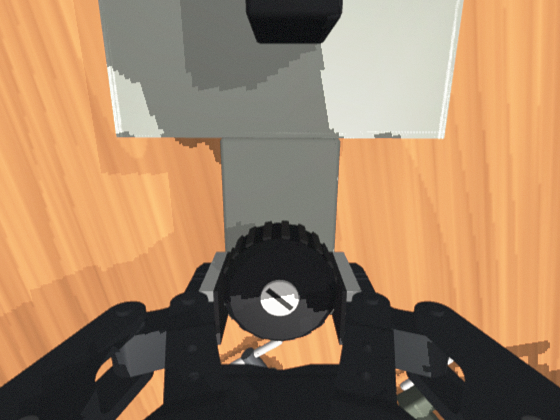

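The knob is held squarely by both pads, centred at (280,297). I'll turn it clockwise.

{"op": "carry_out", "data": {"commands": [[0,-1,0,0,0,0,-1],[0,0,0,0,0,4,-1],[0,0,0,0,0,7,-1],[0,0,0,0,0,7,-1],[0,0,0,0,0,7,-1],[0,0,0,0,0,7,-1],[0,0,0,0,0,7,-1],[0,0,0,0,0,7,-1]]}}

```text
time_s: 12.23
tcp_pos: [0.5125, -0.2497, 0.092]
eef_rot: [0.96, 0.28, -0.002, -0.002]
force: [-12.4, 7.7, 15.4]
grip_width: 0.505
```

{"op": "carry_out", "data": {"commands": [[0,0,0,0,0,7,-1],[0,0,0,0,0,7,-1],[0,0,0,0,0,7,-1],[0,0,0,0,0,7,-1],[0,0,0,0,0,7,-1],[0,0,0,0,0,7,-1],[0,0,0,0,0,7,-1],[0,0,0,0,0,7,-1]]}}

```text
time_s: 12.9
tcp_pos: [0.5121, -0.2458, 0.092]
eef_rot: [0.979, -0.203, -0.004, -0.004]
force: [-9.6, 20.2, 20.2]
grip_width: 0.505
```

{"op": "carry_out", "data": {"commands": [[0,0,0,0,0,7,-1],[0,0,0,0,0,7,-1],[0,0,0,0,0,7,-1],[0,0,0,0,0,4,-1],[0,0,0,0,0,0,-1],[0,0,0,0,0,0,-1]]}}

```text
time_s: 13.4
tcp_pos: [0.5132, -0.2443, 0.092]
eef_rot: [0.913, -0.408, -0.004, -0.004]
force: [-6.2, 24.6, 18.7]
grip_width: 0.506
```

```bash
python3 - <<'E'
from h import *
w=optics.capture("wrist");s=monitor.sense(); cv2.imwrite("pics/w8.png",w["color"]); print(s["joint_positions"].round(3),s["force"],s["ft_torque"],s["tcp_pos"])
E
```

```text
[-0.644  0.424  1.663  0.007  1.065  1.763] [-5.89360122 22.96577966 19.14983422] [3.26377645 1.16113308 0.00774861] [ 0.51316998 -0.24429256  0.09198936]
```

View pics/w8.png

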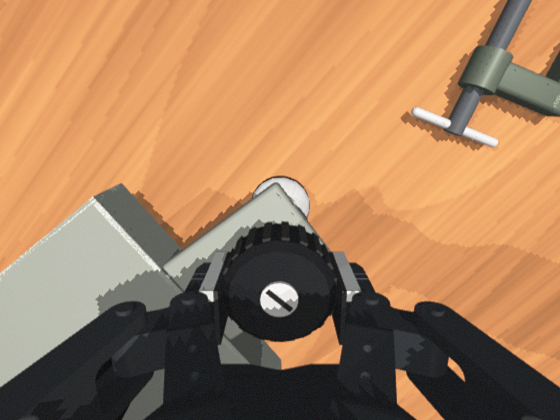

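Side load built up to 24 N because the knob axis sits about 4 mm off the tool axis. I'll release gently, re-measure and regrasp centred.

{"op": "carry_out", "data": {"commands": [[0,0,0,0,0,0,0.2],[0,0,0,0,0,0,0.5],[0,0,0,0,0,0,1],[0,0,0,0,0,0,1],[0,0,-20,0,0,-4,1],[0,0,-35,0,0,-7,1],[0,0,-35,0,0,-7,1],[0,0,-30,0,0,-7,1]]}}

```text
time_s: 14.12
tcp_pos: [0.5154, -0.252, 0.2127]
eef_rot: [0.98, -0.198, 0.0, 0.0]
force: [1.1, -0.4, 1.0]
grip_width: 0.998
```

{"op": "carry_out", "data": {"commands": [[0,0,-10,0,0,-7,1],[0,0,0,0,0,-7,1],[0,0,0,0,0,-7,1],[0,0,0,0,0,-7,1],[0,0,0,0,0,-7,1],[0,0,0,0,0,-7,1],[0,0,0,0,0,-7,1],[0,0,0,0,0,-7,1]]}}

```text
time_s: 14.78
tcp_pos: [0.5152, -0.2519, 0.2207]
eef_rot: [0.958, 0.285, -0.0, 0.0]
force: [-0.2, 0.3, 0.4]
grip_width: 1.0
```

{"op": "carry_out", "data": {"commands": [[0,0,0,0,0,-7,1],[0,0,0,0,0,-7,1],[0,0,0,0,0,-7,1],[0,0,0,0,0,-7,1],[0,0,0,0,0,-7,1],[0,0,0,0,0,-7,1],[0,0,0,0,0,-3,1],[0,0,0,0,0,0,1]]}}

```text
time_s: 15.45
tcp_pos: [0.5152, -0.2519, 0.2207]
eef_rot: [0.778, 0.629, -0.0, 0.0]
force: [0.5, -0.8, 0.2]
grip_width: 1.004
```

```bash
python3 - <<'E'
from h import *
s=monitor.sense(); w=optics.capture("wrist"); cv2.imwrite("pics/w9.png",w["color"])
R=Rn.from_quat(s["eef_rot"]).as_matrix()
print(s["time_s"],s["tcp_pos"],s["joint_positions"].round(3),s["force"],np.degrees(np.arctan2(R[1,1],R[0,1])))
E
```

```text
15.45 [ 0.51524028 -0.25191243  0.2206789 ] [-0.649  0.308  1.494 -0.     1.34  -0.438] [ 0.53640763 -0.79061201  0.18718928] -12.07664767902914
```

View pics/w9.png

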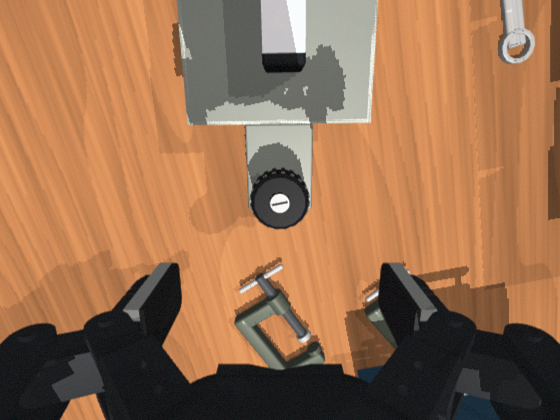

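{"op": "carry_out", "data": {"commands": [[25,0,0,0,0,-1,1],[38,1,0,0,0,0,1],[38,1,0,0,0,0,1],[38,1,0,0,0,0,1],[32,0,0,0,0,0,1],[16,0,0,0,0,0,1],[0,0,0,0,0,0,1],[0,0,0,0,0,0,1]]}}

```text
time_s: 16.17
tcp_pos: [0.5549, -0.0679, 0.2208]
eef_rot: [0.772, 0.635, -0.0, 0.0]
force: [0.3, -0.2, 0.3]
grip_width: 0.997
```

```bash
python3 bub.py b2
```

```text
16.1667 [ 0.5549 -0.0679  0.2208] [-0.321  0.282  1.53  -0.     1.33  -0.127] crop origin 241 148
```

View pics/b2.png

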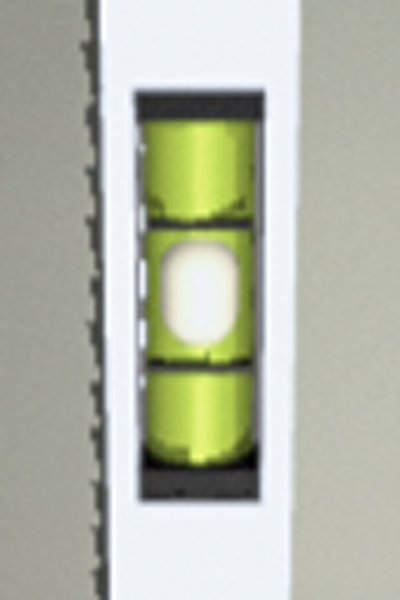

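The lines are at rows 226 and 368 and the bubble is centred at 293, so it is within 0.6 mm of centre after settling. Next I'll shut the fingers over the window centre and press.

```bash
python3 - <<'E'
from h import *
w=optics.capture("wrist");s=monitor.sense();R=Rn.from_quat(s["eef_rot"]).as_matrix()
X=onz(w,(281,207.5),.125,s); print(X,(R.T@(X-s["tcp_pos"])*1000).round(1),s["force"]); cv2.imwrite("pics/w10.png",w["color"])
E
```

```text
[ 0.55503343 -0.06929791  0.125     ] [ 0.3  0.2 95.8] [-0.33846819 -0.13476193  0.10209223]
```

View pics/w10.png

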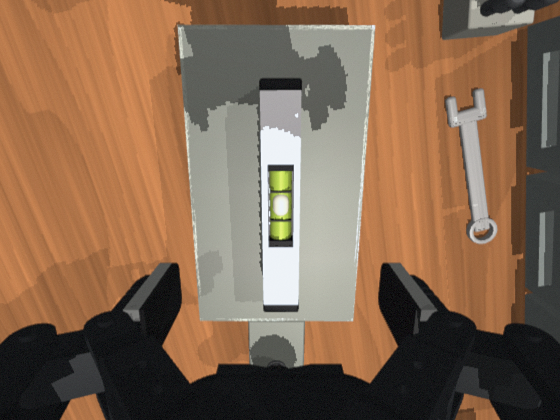

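{"op": "carry_out", "data": {"commands": [[0,0,0,0,0,0,-1],[0,0,10,0,0,0,-1],[0,0,15,0,0,0,-1],[0,0,20,0,0,0,-1],[0,0,20,0,0,0,-1],[0,0,10,0,0,0,-1],[0,0,5,0,0,0,-1],[0,0,0,0,0,0,-1]]}}

```text
time_s: 16.93
tcp_pos: [0.554, -0.0688, 0.1394]
eef_rot: [0.773, 0.635, -0.001, -0.001]
force: [-0.3, 1.0, 1.1]
grip_width: -0.002
```

{"op": "carry_out", "data": {"commands": [[0,0,4,0,0,0,-1],[0,0,2,0,0,0,-1],[0,0,0,0,0,0,-1],[0,0,0,0,0,0,-1]]}}

```text
time_s: 17.27
tcp_pos: [0.5551, -0.0686, 0.1354]
eef_rot: [0.772, 0.635, 0.0, 0.0]
force: [0.2, 0.8, 0.2]
grip_width: 0.0
```

```bash
python3 - <<'E'
from h import *
w=optics.capture("wrist");s=monitor.sense(); print(s["tcp_pos"],s["force"],s["grip_width"]); cv2.imwrite("pics/w11.png",w["color"])
E
```

```text
[ 0.55517329 -0.06857733  0.13541812] [0.45115657 0.03599878 0.13493284] -0.0037046412850245225
```

View pics/w11.png

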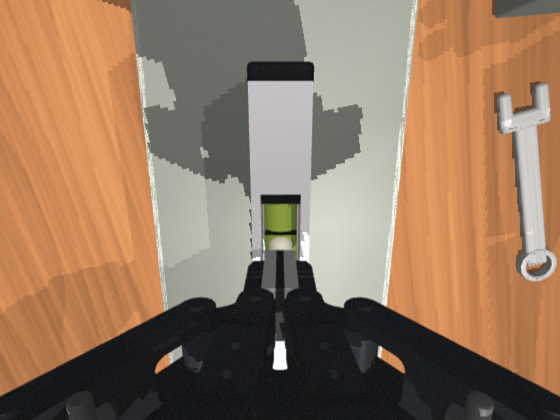

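{"op": "carry_out", "data": {"commands": [[0,0,4,0,0,0,-1],[0,0,3,0,0,0,-1],[0,0,1,0,0,0,-1],[0,0,0,0,0,0,-1]]}}

```text
time_s: 17.65
tcp_pos: [0.5545, -0.0683, 0.1263]
eef_rot: [0.772, 0.635, -0.0, -0.0]
force: [0.4, 0.8, -0.2]
grip_width: 0.001
```

{"op": "carry_out", "data": {"commands": [[0,0,0.5,0,0,0,-1],[0,0,0.5,0,0,0,-1],[0,0,0,0,0,0,-1]]}}

```text
time_s: 17.9
tcp_pos: [0.5548, -0.0685, 0.1258]
eef_rot: [0.772, 0.635, -0.0, -0.0]
force: [-0.2, -0.5, 0.2]
grip_width: -0.001
```

{"op": "carry_out", "data": {"commands": [[0,0,0.5,0,0,0,-1],[0,0,0.5,0,0,0,-1],[0,0,0,0,0,0,-1]]}}

```text
time_s: 18.15
tcp_pos: [0.5549, -0.0685, 0.125]
eef_rot: [0.772, 0.635, 0.0, 0.0]
force: [-0.4, 0.6, 1.1]
grip_width: 0.004
```

{"op": "carry_out", "data": {"commands": [[0,0,0.4,0,0,0,-1],[0,0,0.3,0,0,0,-1],[0,0,0,0,0,0,-1]]}}

```text
time_s: 18.4
tcp_pos: [0.5549, -0.0685, 0.125]
eef_rot: [0.772, 0.635, 0.0, 0.0]
force: [-2.5, -0.2, 6.3]
grip_width: 0.001
```

{"op": "carry_out", "data": {"commands": [[0,0,0.3,0,0,0,-1],[0,0,0.3,0,0,0,-1],[0,0,0,0,0,0,-1]]}}

```text
time_s: 18.65
tcp_pos: [0.555, -0.0685, 0.125]
eef_rot: [0.772, 0.635, 0.0, 0.001]
force: [-3.2, 1.1, 10.5]
grip_width: -0.0
```

{"op": "carry_out", "data": {"commands": [[0,0,0,0,0,0,-1],[0,0,0,0,0,0,-1],[0,0,0,0,0,0,-1],[0,0,0,0,0,0,-1],[0,0,0,0,0,0,-1],[0,0,0,0,0,0,-1],[0,0,0,0,0,0,-1],[0,0,0,0,0,0,-1]]}}

```text
time_s: 19.32
tcp_pos: [0.555, -0.0686, 0.125]
eef_rot: [0.772, 0.635, 0.0, 0.001]
force: [-3.1, 1.3, 9.8]
grip_width: -0.004
```

```bash
python3 - <<'E'
from h import *
w=optics.capture("wrist");s=monitor.sense(); print(s["time_s"],s["tcp_pos"],s["force"])
im=w["color"];cv2.imwrite("pics/w12.png",cv2.resize(im[150:300,200:360],None,fx=4,fy=4,interpolation=cv2.INTER_CUBIC))
t=optics.capture("side");cv2.imwrite("pics/s12.png",cv2.resize(t["color"][130:230,230:330],None,fx=6,fy=6,interpolation=cv2.INTER_CUBIC)); 
print(optics.capture("top") is None, monitor.sense()["force"])
E
```

```text
19.3667 [ 0.55498559 -0.06856055  0.12498279] [-2.17219996  1.08215396  9.53627979]
False [-3.45868196  1.02021928 10.63646017]
```

View pics/w12.png

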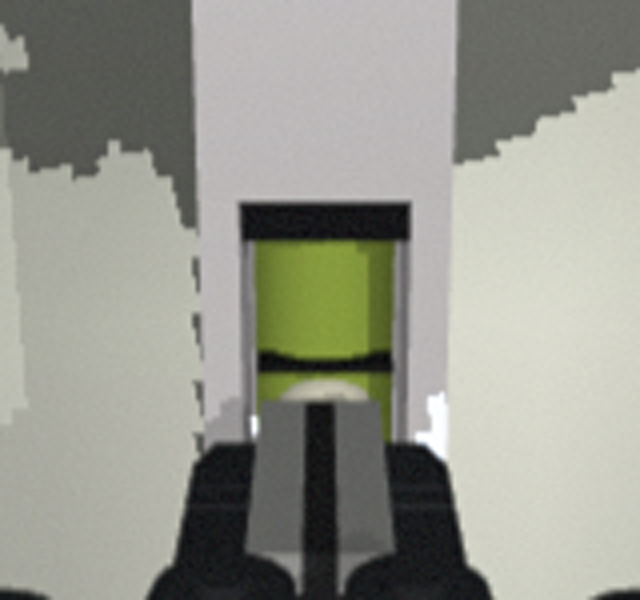

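View pics/s12.png

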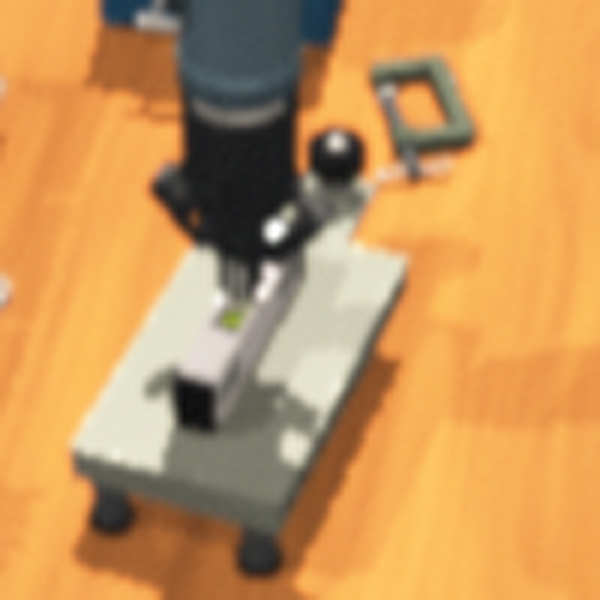

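The bubble's visible end still sits just inside its line (line at crop row 362, bubble edge at 380). The push is steady at about 10 N, so I'm handing in.

```bash
python3 - <<'E'
from h import *
print(monitor.sense()["force"]); print(job.hand_in())
E
```

```text
[-3.45868196  1.02021928 10.63646017]
the job is handed in; nothing more can be done
None
```

The job is handed in at about 19.5 s, with the arm still pressing on the level; it gave no verdict.

- **Placing:** I laid the large silver level gently on the middle of the shelf, lengthwise towards the knob, and let go.
- **Levelling:** I turned the knob about 126° clockwise in one grasp. That moved the bubble from 7.6 mm off centre to about 0.6 mm, read unobstructed after it had settled and before pressing.
- **Pressing:** I then pressed the shut fingers on the window. The push read 9.5–10.6 N upward, with about 3 N sideways.

**Checks that were weaker or went less well:**
- **Side load:** While the knob turned, the sideways load rose to about 24 N because I held it roughly 4 mm off its axis. I saw no shift of the shelf or level in the pictures afterwards.
- **Bubble under the push:** The fingers hid most of the bubble. I could only see its upper end, still inside its line by about 2–3 mm, which is consistent with centred.
- **Bystanders:** I did not compare their positions before and after. None was touched on purpose, and those visible in the later views looked undisturbed.

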